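Bearing ball, untouched, to the inspection camera

ROBOT

A 6-joint arm with a two-finger parallel gripper is mounted at the origin on a cart in front of the work surface, level with it; the furniture and walls round the work are solid. World frame = base frame: x ahead of the robot, y to its left, z up, the work surface at z = 0. Lengths are in m, angles in rad, forces in N, time in s.
With the tool pointing down it reaches from about 0.325 to 0.9 m from the base axis. Payload 3.5 kg.
Tool frame: the origin (TCP) lies on the centre line of the jaws, within the pads' length; the fingertips stand 22 mm ahead of it and the grasp point (between the pads) lies 3 mm ahead of it; z points along the fingers, y is the line along which they close (so a half turn about z gives the same grasp; the last joint's range is limited). The gripper opens to 85 mm and grips with 20 to 120 N. Pads are 22 mm wide; open, the fingers measure 114 mm over their backs; the gripper's body (76 mm by 85 mm) begins 54 mm behind the grasp point. The pads swing forward as they close: fully open they stand 13 mm farther back than shut.
Start: joints at [-1.357, 0.276, -0.026, 1.268, 0, 1.467], TCP at [0.195, -0.594, 0.253] pointing down, gripper open.
Joint ranges: [-3.12, 3.12], [-0.85, 1.88], [-1.08, 1.24], [-1.95, 2.15], [-1.57, 1.53], [-3.14, 3.14]. Speed limits (rad/s): [2.57, 2.57, 3.14, 3.14, 3.14, 3.14].

INTERFACE

Orientations are given as a unit quaternion [w, x, y, z].
In Python, from plant import env, cams, job, status gives the robot as it stands (env), with the cameras (cams), the job (job) and the readings (status).
- The arm moves only by the shell command python3 jog.py 'ROWS' [FORCE]. ROWS is a JSON list of rows, 1 to 20 of them, each of 5 numbers: dx, dy, dz in m, then a turn about the tool's z in rad, then the opening from 0.0 (shut) to 1.0 (fully open); each row is the pose to reach, as a shift and turn from the pose commanded when the command began, along the tool's axes at that moment; what a row does not reach only later rows make up. A row lasts 1/10 s, in which the tool goes at most 0.05 m and 0.15 rad, less where a joint would pass 70% of its speed; a pose out of reach is approached as far as the arm can. The fingers move at their own pace and stop on an object; FORCE is the grip in N (left out, the last holds). Time passes only in rows, so rows that do not move let the fingers close. It prints the time, the measured TCP pose, the force, the opening and the grip force at its end.
- status.sense(): the state, without advancing time (a new reading comes with each control period).
- cams.snapshot(name): name is "side" or "top"; returns a dict with "image" (420x560x3 uint8, blue, green, red), "z_map" (420x560 float32, m along the optical axis (not along the pixel's ray), 0 where there is no reading), "fx", "fy", "cx", "cy" (pixels), "R" (3x3) and "t" (3): a world point X has camera coordinates R X + t. Camera axes: x right, y down, z forward; pixel columns grow to the right and rows downward; lengths in m; the calibration is good to about 2 mm. A picture is of the moment at which its call begins.
- job.job_done(): hands the job in; it is judged then, once.
The state is a dict: "clock": time; "qpos": joint angles; "dq": joint speeds; "effort": joint torques, N m; "ee_pos": TCP position; "tcp_rot": TCP orientation; "ft_force": force on the tool from outside, world axes, zero at the start; "ft_torque": the same for the moment, N m; "grip_width": opening from 0.0 (shut) to 1.0 (fully open); "grip_force": force on a finger pad.
Only numpy, scipy, OpenCV 4.12 (cv2) and the standard library are available. Lean on these libraries where they do the work, as an engineer would, in place of code of your own. Each camera call takes 0.05 s, during which the arm holds its last target. There are 200 camera calls.

TASK

Show the bearing ball to the ball-headed camera standing straight ahead without the gripper ever touching the ball: take the black-handled scoop it lies in, tip it slowly so the ball rolls gently off the open nose into the round metal dish standing on the desk, and lay the scoop back down on the desk the right way up. Then take the dish by its handle, lift it clear of the desk, and in the air turn it level through a quarter turn so that its handle (and the hand on it) points straight away from the camera, the ball staying at rest in the middle of the dish all the while. Finish still holding the dish, level and motionless, with the ball in the middle of the camera's view about 20 cm in front of the lens; leave the camera and everything else on the desk alone.

Things in the scene. Friction and masses are not known exactly. Their poses are not given: they have to be found in the camera images.
- dish: Round aluminium dish, 113 mm wide, 27 high, 0.16 kg, loose. Origin: centre of underside, z up. Floor a shallow cone rising outward at 10 deg from 4 mm above the underside to 11.5 at radius 42, then flared rim to radius 54, 26 high. Straight handle along its -x, 51 to 109 mm from the centre, 12 mm wide, 14 to 26 mm above the underside (grip at 85); it starts pointing to the robot's right.
- dish_seat (a point): Where the ball's centre is when it rests in the middle of the dish: 16 mm above the centre of the dish's underside; axes as the dish.
- scoop: Sheet-steel ball scoop, 0.17 kg, loose, holding the ball. Origin: at desk level under the trough's middle, z up, +x to the open nose. Trough x -45 to +45 mm, 36 wide (31 inside), sides 19 high, back wall 32; floor climbs at 7.4 deg from 3 mm at the back to 15 at the nose (ball stays until tipped more); foot under x +10. Black bar handle x -57 to -121, 14 wide, z 17 to 31 (grip at -85).
- scoop_nose (a point): Middle of the open nose's lip, on the trough floor: scoop x = +45 mm, 15 mm above the underside; axes as the scoop.
- ball_center (a point): Centre of the plain steel bearing ball, 24 mm across, 0.056 kg. Loose; starts in the scoop against the back wall.
- camera: Glossy ball-headed camera on a tall thin stem with a round foot 132 mm across, 442 mm high overall, fixed on the far part of the desk. Origin: centre of the foot's underside, z up. It looks along its own -x (towards the robot's side), seen from above.
- lens (a point): Front of the lens, about 0.38 m above the desk, 43 mm in front of the stem. Its axes tilt with the head: the camera looks along this point's -x, 26 to 34 degrees below the level (different each time).
- tape: Roll of black tape 100 mm across, 19 mm high, lying flat on the 2 mm bench mat, bystander. Origin: centre of its underside.
- meter: Hand multimeter 160 x 83 x 47 mm lying on its back, bystander. Origin: centre of its underside.
- ball: The same ball as a body; its origin lies on its surface and turns with it as it rolls, so use ball_center.

How it is judged:
By the outcome, as a careful person would: the job done as asked, in the order asked, and still so for the second after the job is handed in, while the arm keeps its last pose, push and grip.
It also fails if it takes over 72 s, if anything falls off the work surface, if the arm or the gripper's body presses on something with over 40 N, if the wrist force passes 120 N, or if a joint passes its speed limit or range.

## Working session

There is one attempt and no reset: what is moved stays moved. The work goes in short steps, Python scripts to look and compute and a shell command to move; the robot and the scene stay as the last step left them, time stands still between calls to the robot, and variables do not carry over. Pictures are saved under pics/ and viewed, at most 10 in all, crops included, and the job is handed in when it is done.

```bash
ls; mkdir -p pics
cat > h.py <<'E'
import numpy as np, cv2
from plant import env, cams, job, status
def pts(s):
    z=s["z_map"]; v,u=np.mgrid[:z.shape[0],:z.shape[1]]
    c=np.stack([(u-s["cx"])/s["fx"]*z,(v-s["cy"])/s["fy"]*z,z],-1)
    return (c-s["t"])@s["R"]
E
python3 - <<'E'
from h import *
import pickle
for n in("top","side"):
    s=cams.snapshot(n); cv2.imwrite(f"pics/{n}0.png",s["image"]); pickle.dump(s,open(n+"0.pkl","wb"))
    print(n,-s["R"].T@s["t"],s["R"][2],s["fx"])
st=status.sense();print(st)
E
```

```text
jog.py
pics
plant.py
top [0.39457388 0.14850077 1.57653152] [ 0.17956724  0.00329809 -0.98374017] 484.20806133126547
side [0.65170157 1.61250365 0.81713308] [ 0.00648316 -0.92748372 -0.37380733] 484.0573085159266
{'clock': 0.1, 'qpos': array([-1.35740300e+00,  2.77066045e-01, -2.77595758e-02,  1.26797802e+00,
       -2.37033416e-05,  1.46738906e+00]), 'dq': array([ 0.00025505, -0.00012147,  0.00145908,  0.00081818, -0.00039353,
        0.00091442]), 'effort': array([ 7.10185232e-04, -4.46707857e+01,  2.96129072e+01,  8.47683259e-03,
       -7.08159087e-05, -8.89769325e-06]), 'ee_pos': array([ 0.19454432, -0.59325491,  0.25225834]), 'tcp_rot': array([-1.00148803e-03,  9.87480383e-01,  1.57738666e-01, -6.70000585e-05]), 'ft_force': array([0.29952677, 0.63096494, 0.01100032]), 'ft_torque': array([ 0.0370838 , -0.01364908, -0.02228235]), 'grip_force': 0.0, 'grip_width': 0.9967099658631923}
```

View pics/top0.png

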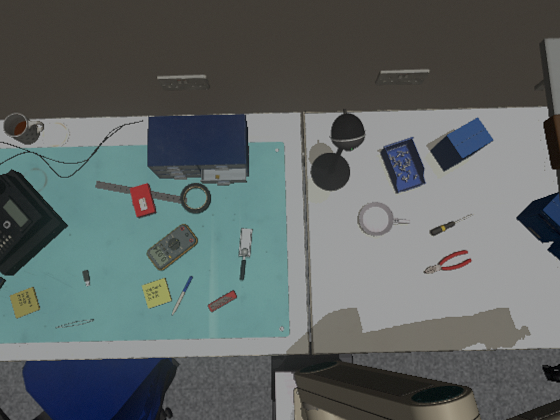

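View pics/side0.png

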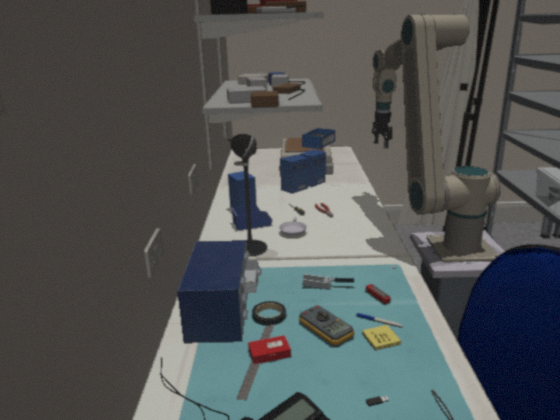

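The top view shows the scoop at about (245,250), nose up the image (away from the robot) and handle down to (242,278). The dish is at (376,218) with its handle to the right at (403,221), and the camera foot is at (330,171) with its head at (347,131). In the side view the dish is at (292,229), the scoop at (325,282) and the camera stem at x≈248 with its head at (243,148).

Run:
```python
from h import *
import pickle
s=pickle.load(open("top0.pkl","rb")); P=pts(s); im=s["image"]
def show(n,m,reg):
    u0,v0,u1,v1=reg; M=np.zeros(m.shape,bool); M[v0:v1,u0:u1]=m[v0:v1,u0:u1]
    M=M&(s["z_map"]>0); Q=P[M]; c=Q.mean(0); 
    (cx,cy),(w,h),a=cv2.minAreaRect((Q[:,:2]*1000).astype(np.float32))
    print(n,M.sum(),"mean",c.round(4),"min",Q.min(0).round(3),"max",Q.max(0).round(3),"rect",round(cx),round(cy),round(w),round(h),round(a,1)); return Q
z=P[...,2]
hsv=cv2.cvtColor(im,cv2.COLOR_BGR2HSV)
print("desk z",np.median(z[190:210,300:350]), np.median(z[290:310,120:140]))
show("dish",z>0.008,(352,196,396,242)); show("dish+h",z>0.008,(352,196,415,242)); show("dhandle",z>0.008,(397,210,415,230))
show("scoop trough",(z>0.006)&(hsv[...,1]<60),(236,224,256,262))
show("scoop handle",(hsv[...,2]<70),(236,258,250,284))
show("foot",z<0.05,(312,153,350,190)) if 0 else None
show("footdark",(hsv[...,2]<70)&(z<0.06)&(z>-.01),(305,140,352,195))
show("head",(z>0.3),(325,105,370,160))
show("box",(z>0.03),(145,110,252,190)); show("bin",z>0.01,(380,130,425,192));show("tape",z>0.01,(178,182,212,214))
c=im[220:290,225:265]; cv2.imwrite("pics/sc.png",np.hstack([cv2.resize(c,(340,595),interpolation=0),cv2.resize(im[110:245,305:415],(450,595))]))
```

```text
desk z -0.00023181996919668105 0.0018563588682329562
dish 758 mean [ 0.6203 -0.185   0.0162] min [ 0.548 -0.246  0.008] max [ 0.683 -0.107  0.034] rect 616 -179 136 135 86.1
dish+h 823 mean [ 0.6197 -0.1915  0.0167] min [ 0.545 -0.315  0.008] max [ 0.69  -0.107  0.034] rect 620 -211 205 145 88.6
dhandle 54 mean [ 0.6091 -0.2684  0.024 ] min [ 0.602 -0.288  0.009] max [ 0.621 -0.248  0.033] rect 611 -269 40 17 83.2
scoop trough 317 mean [0.5534 0.2431 0.0195] min [0.492 0.222 0.006] max [0.6   0.266 0.043] rect 547 243 38 110 84.0
scoop handle 71 mean [0.4663 0.251  0.0318] min [0.436 0.243 0.006] max [0.497 0.26  0.039] rect 467 251 11 62 83.1
footdark 1060 mean [ 0.78   -0.0403  0.0163] min [ 0.722 -0.106 -0.008] max [0.849 0.041 0.058] rect 786 -37 140 126 79.8
head 1024 mean [ 0.7789 -0.0376  0.4288] min [ 0.741 -0.086  0.38 ] max [0.84  0.002 0.449] rect 784 -40 88 86 46.6
box 6487 mean [0.8334 0.3725 0.1496] min [0.727 0.229 0.03 ] max [0.936 0.567 0.178] rect 831 398 338 209 89.9
bin 863 mean [ 0.8036 -0.2785  0.0366] min [ 0.706 -0.347  0.01 ] max [ 0.878 -0.208  0.078] rect 790 -280 157 103 17.9
tape 400 mean [0.7051 0.4031 0.0231] min [0.654 0.344 0.01 ] max [0.754 0.462 0.091] rect 704 405 102 100 76.9
```

View pics/sc.png

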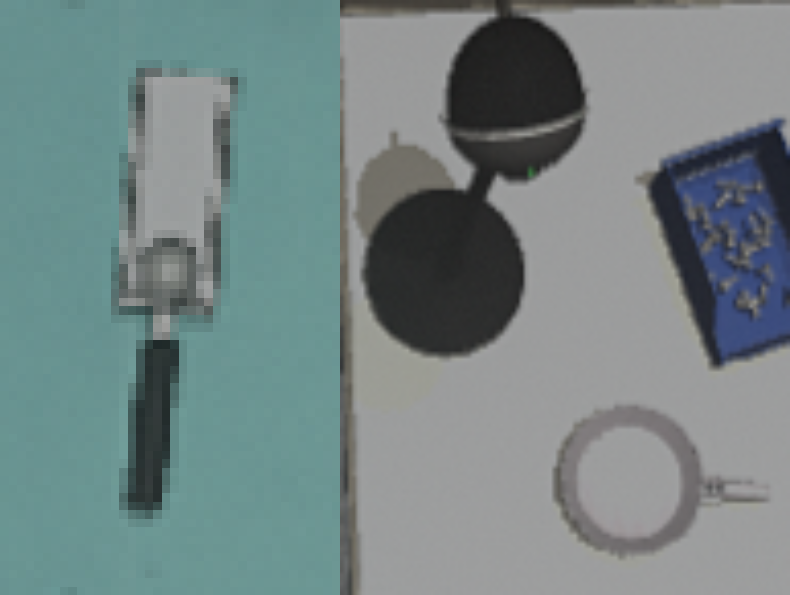

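The crop shows the ball against the scoop's back wall at crop (168,268). The scoop handle runs (162,340)–(143,512), about 6° off straight ahead. The dish is a clean ring with its handle to -y, and the camera head has a light band that shows where it is looking. I'll refine these by casting rays onto planes.

```bash
cat >> h.py <<'E'
def ray(s,uv,h):
    uv=np.atleast_2d(uv).astype(float)
    d=np.c_[(uv[:,0]-s["cx"])/s["fx"],(uv[:,1]-s["cy"])/s["fy"],np.ones(len(uv))]@s["R"]
    o=-s["R"].T@s["t"]; return o+d*((h-o[2])/d[:,2])[:,None]
def mask(m,u0,v0,u1,v1):
    M=np.zeros(m.shape,np.uint8); M[v0:v1,u0:u1]=m[v0:v1,u0:u1]
    n,l,st,_=cv2.connectedComponentsWithStats(M)
    return (l==1+st[1:,4].argmax()) if n>1 else M>0
def rect(s,M,h):
    v,u=np.nonzero(M); Q=ray(s,np.c_[u,v],h); r=cv2.minAreaRect((Q[:,:2]*1000).astype(np.float32))
    w=np.linalg.svd((Q[:,:2]-Q[:,:2].mean(0)))[2][0] if len(Q)<3000 else None
    return Q[:,:2].mean(0).round(4),[np.round(x,1) for x in r],np.round(w,3)
def circ(s,M,h):
    c=max(cv2.findContours(M.astype(np.uint8),0,1)[0],key=len)[:,0]; Q=ray(s,cv2.convexHull(c)[:,0],h)[:,:2]
    p=np.linalg.lstsq(np.c_[2*Q,np.ones(len(Q))],(Q**2).sum(1),rcond=None)[0]
    return p[:2].round(4), np.sqrt(p[2]+p[:2]@p[:2]).round(4)
E
python3 - <<'E'
from h import *
import pickle
s=pickle.load(open("top0.pkl","rb")); im=s["image"]; hsv=cv2.cvtColor(im,cv2.COLOR_BGR2HSV)
print("handle",rect(s,mask(hsv[...,2]<85,236,258,252,284),.033))
t=mask(hsv[...,1]<60,236,224,256,258); print("trough",rect(s,t,.02),t.sum())
bg=np.median(im[240:290,330:400].reshape(-1,3),0); print("bg",bg)
d=np.abs(im.astype(int)-bg).max(2)>12
M=mask(d,350,195,396,245); print("dish",circ(s,M,.026),M.sum())
print("dhandle",rect(s,mask(d,400,210,416,232),.026))
F=mask(hsv[...,2]<60,305,145,352,195)
F[:157]=0; print("foot",circ(s,F,.01))
s2=pickle.load(open("side0.pkl","rb"))
A=cv2.resize(im[105:160,320:375],(550,550),interpolation=2); B=cv2.resize(s2["image"][125:167,222:264],(250,250),interpolation=2)
B=np.vstack([B,cv2.resize(s2["image"][210:240,270:310],(250,300),interpolation=2)])
cv2.imwrite("pics/head.png",cv2.convertScaleAbs(np.hstack([A,B]),alpha=1.8,beta=0))
E
```

```text
handle (array([0.4658, 0.2512]), [array([465.7, 251.1]), array([12.6, 60.6]), np.float64(84.1)], array([-0.992,  0.125]))
trough (array([0.5538, 0.2424]), [array([552.9, 242.7]), array([39.1, 94.9]), np.float64(84.3)], array([-0.995,  0.097])) 351
bg [158. 158. 157.]
dish (array([ 0.6184, -0.1801]), np.float64(0.0589)) 535
dhandle (array([ 0.6039, -0.2728]), [array([ 603.9, -272.8]), array([29.1,  3.3]), np.float64(88.6)], array([-0.023, -1.   ]))
foot (array([ 0.7843, -0.0427]), np.float64(0.0631))
```

View pics/head.png

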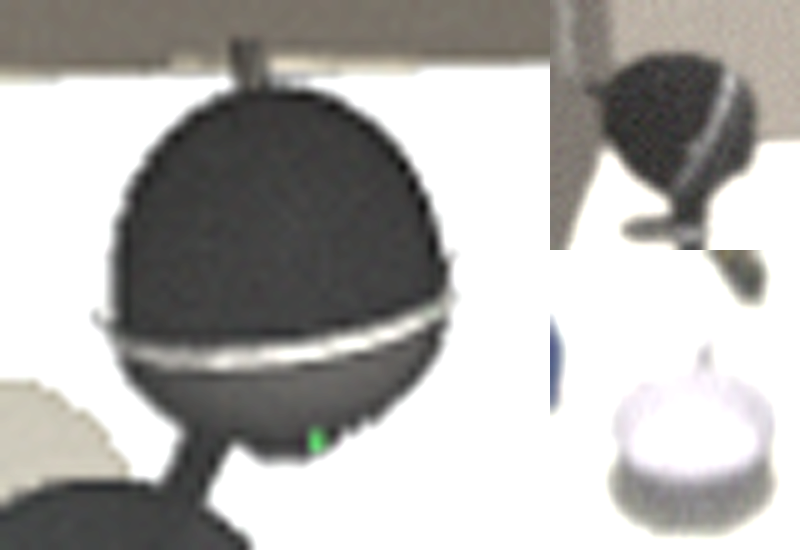

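The head crop shows a light band round the ball, running (120,345)–(220,357)–(440,298) in the 10x top crop and (733,80)–(683,190) in the side crop. The green lens lamp is at (317,440) on the front, and the cable stub at (247,60) on the back. I'll cast the band's pixels onto the head sphere and fit its plane.

```bash
cat > band.py <<'E'
from h import *
import pickle
T=pickle.load(open("top0.pkl","rb")); S=pickle.load(open("side0.pkl","rb"))
def rd(s,uv):
    uv=np.atleast_2d(uv).astype(float); d=np.c_[(uv[:,0]-s["cx"])/s["fx"],(uv[:,1]-s["cy"])/s["fy"],np.ones(len(uv))]@s["R"]
    return -s["R"].T@s["t"], d/np.linalg.norm(d,axis=1)[:,None]
def band(s,u0,v0,u1,v1,th,R0=27):
    g=cv2.cvtColor(s["image"],6).astype(int); h=mask(g<R0+30,u0,v0,u1,v1)
    return g
def sph(s,uv,C,R):
    o,d=rd(s,uv); b=d@(C-o); q=b*b-((C-o)@(C-o)-R*R); return o+d*(b-np.sqrt(np.maximum(q,0)))[:,None], q>0
# bright ridge: per column in top, per row in side
def ridge(s,cols,lo,hi,side=False):
    g=cv2.cvtColor(s["image"],6).astype(float); out=[]
    for c in cols:
        p=(g[c,lo:hi] if side else g[lo:hi,c]); p=np.clip(p-np.median(p)-8,0,None)
        k=p.argmax(); w=p[max(0,k-1):k+2]; x=lo+max(0,k-1)+(w*np.arange(len(w))).sum()/w.sum()
        out.append((x,c) if side else (c,x))
    return np.array(out)
bt=ridge(T,range(333,364),132,144); bs=ridge(S,range(139,157),241,256,True)
print(bt.round(1)[::4].tolist()); print(bs.round(1)[::3].tolist())
# head centre: top silhouette
g=cv2.cvtColor(T["image"],6); print("rows/cols dark head top:",[ (v,np.flatnonzero(g[v,325:372]<75)[[0,-1]]+325) for v in (118,124,130)])
g=cv2.cvtColor(S["image"],6); print("side:",[ (v,np.flatnonzero(g[v,222:264]<75)[[0,-1]]+222) for v in (140,145,150)])
P=pts(T); Z=P[115:136,336:359].reshape(-1,3); Z=Z[Z[:,2]>.36]
p=np.linalg.lstsq(np.c_[2*Z,np.ones(len(Z))],(Z**2).sum(1),rcond=None)[0]; C=p[:3]; print("sphere depth fit",C,np.sqrt(p[3]+C@C))
for C in (C,np.array([.784,-.0425,.399])):
  for R in (.043,.045):
    A,oa=sph(T,bt,C,R);B,ob=sph(S,bs,C,R)
    for n,Q in(("top",A[oa]),("side",B[ob]),("both",np.r_[A[oa],B[ob]])):
        m=Q.mean(0); nn=np.linalg.svd(Q-m)[2][2]; nn=-nn if nn[0]>0 else nn
        print(n,R,len(Q),"n",nn.round(3),"off",((m-C)@nn).round(4),"pitch",np.degrees(np.arcsin(-nn[2])).round(1),"yaw",np.degrees(np.arctan2(-nn[1],-nn[0])).round(1))
E
python3 band.py
```

```text
[[333.0, 139.6], [337.0, 140.4], [341.0, 140.6], [345.0, 140.3], [349.0, 139.9], [353.0, 139.1], [357.0, 138.2], [361.0, 136.7]]
[[251.9, 139.0], [250.9, 142.0], [249.5, 145.0], [248.1, 148.0], [255.0, 151.0], [254.6, 154.0]]
rows/cols dark head top: [(118, array([337, 358])), (124, array([333, 362])), (130, array([331, 363]))]
side: [(140, array([222, 255])), (145, array([222, 256])), (150, array([222, 255]))]
sphere depth fit [0.81390552 0.04140892 1.08067196] 0.6478659130597512
top 0.043 0 n [0. 0. 1.] off nan pitch -90.0 yaw -180.0
side 0.043 0 n [0. 0. 1.] off nan pitch -90.0 yaw -180.0
both 0.043 0 n [0. 0. 1.] off nan pitch -90.0 yaw -180.0
top 0.045 0 n [0. 0. 1.] off nan pitch -90.0 yaw -180.0
side 0.045 0 n [0. 0. 1.] off nan pitch -90.0 yaw -180.0
both 0.045 0 n [0. 0. 1.] off nan pitch -90.0 yaw -180.0
top 0.043 29 n [-0.84  -0.127 -0.528] off 0.0049 pitch 31.9 yaw 8.6
side 0.043 15 n [-0.769  0.637  0.051] off 0.0366 pitch -2.9 yaw -39.6
both 0.043 44 n [-0.993  0.1    0.067] off 0.0262 pitch -3.9 yaw -5.7
top 0.045 30 n [-0.973 -0.039 -0.227] off 0.0175 pitch 13.1 yaw 2.3
side 0.045 16 n [-0.75   0.66   0.051] off 0.0387 pitch -2.9 yaw -41.3
both 0.045 46 n [-0.99   0.103  0.092] off 0.0276 pitch -5.3 yaw -5.9band.py:31: RuntimeWarning: Mean of empty slice.
  m=Q.mean(0); nn=np.linalg.svd(Q-m)[2][2]; nn=-nn if nn[0]>0 else nn
  ret = um.true_divide(
```

```bash
cat > band2.py <<'E'
import io,contextlib
with contextlib.redirect_stdout(io.StringIO()): 
    import warnings; warnings.simplefilter("ignore"); from band import *
from scipy.optimize import least_squares
g=cv2.cvtColor(S["image"],6).astype(int)
def guide(v): return 252.7-(v-138.4)*(8.4/18.5)
bs=[]
for v in range(138,158):
    c=int(round(guide(v))); p=np.clip(g[v,c-3:c+4]-np.percentile(g[v,c-5:c+6],30)-5,0,None).astype(float); k=p.argmax(); 
    if 0<k<6 and p[k]>8: w=p[k-1:k+2]; bs.append((c-4+k+(w*np.arange(3)).sum()/w.sum(),v))
bs=np.array(bs); print(bs.round(1).tolist())
oT,dT=rd(T,bt[1:-1]); oS,dS=rd(S,bs)
O=np.r_[np.tile(oT,(len(dT),1)),np.tile(oS,(len(dS),1))];D=np.r_[dT,dS]
def f(p,full=False):
    y,t,off,rb,dx,dy,dz=p; n=np.array([-np.cos(t)*np.cos(y),-np.cos(t)*np.sin(y),-np.sin(t)])
    C=np.array([.7843+dx,-.0427+dy,.399+dz]); c=C+off*n
    X=O+D*(((c-O)@n)/(D@n))[:,None]; r=np.linalg.norm(X-c,axis=1)-rb
    r*=np.abs(D@n)   # ray-plane obliquity
    return np.r_[r/.001,dx/.002,dy/.002,dz/.003,(rb-.043)/.002,]
for t0 in(26,30,34):
  for y0 in(0,10):
    q=least_squares(f,[np.radians(y0),np.radians(t0),.005,.043,0,0,0],loss="soft_l1"); print(round(q.cost,2),np.degrees(q.x[:2]).round(2),(q.x[2:]*1000).round(1))
J=q.jac; cov=np.linalg.inv(J.T@J); print("sd deg",np.degrees(np.sqrt(np.diag(cov))[:2]))
# green lamp
hs=cv2.cvtColor(T["image"],40); v,u=np.nonzero((abs(hs[...,0].astype(int)-60)<15)&(hs[...,1]>80)); k=(u>325)&(u<375)&(v>105)&(v<160); print("lamp",u[k].mean(),v[k].mean(), ray(T,[u[k].mean(),v[k].mean()],.385))
print("stub",ray(T,[344.5,111],.42))
E
python3 band2.py
```

```text
[[251.7, 138.0], [251.8, 139.0], [251.4, 140.0], [251.0, 141.0], [250.9, 142.0], [250.3, 143.0], [250.0, 144.0], [249.4, 145.0], [249.0, 146.0], [248.8, 147.0], [248.1, 148.0], [246.3, 149.0], [246.9, 150.0], [246.2, 151.0], [246.0, 152.0], [245.0, 153.0], [244.7, 154.0], [243.9, 155.0]]
19.27 [ 1.46 25.16] [11.3 40.3 -0.1  7.6  0.5]
15.31 [ 7.86 31.6 ] [ 5.4 42.8 -0.1  0.7  0. ]
15.31 [ 7.86 31.6 ] [ 5.4 42.8 -0.1  0.7  0. ]
15.31 [ 7.86 31.6 ] [ 5.4 42.8 -0.1  0.7  0. ]
19.27 [ 1.46 25.16] [11.3 40.3 -0.1  7.6  0.5]
15.31 [ 7.86 31.6 ] [ 5.4 42.8 -0.1  0.7  0. ]
sd deg [1.42625154 1.24123273]
lamp 351.3333333333333 148.33333333333334 [[ 0.74938186 -0.05374388  0.385     ]]
stub [[ 0.83665312 -0.03579014  0.42      ]]
```

```bash
python3 - <<'E'
import io,contextlib
with contextlib.redirect_stdout(io.StringIO()): from band2 import *
o1,d1=rd(T,[344.5,109.5]); o2,d2=rd(S,[228.8,140.1]); d1=d1[0];d2=d2[0]
t=np.linalg.lstsq(np.c_[d1,-d2],o2-o1,rcond=None)[0]; a=o1+d1*t[0]; b=o2+d2*t[1]; print("stub end",a,b)
E
python3 jog.py '[[0.524,-0.716,0,-2.727,1],[0.524,-0.716,0,-2.727,1],[0.524,-0.716,0,-2.727,1],[0.524,-0.716,0,-2.727,1],[0.524,-0.716,0,-2.727,1],[0.524,-0.716,0,-2.727,1],[0.524,-0.716,0,-2.727,1],[0.524,-0.716,0,-2.727,1],[0.524,-0.716,0,-2.727,1],[0.524,-0.716,0,-2.727,1],[0.524,-0.716,0,-2.727,1],[0.524,-0.716,0,-2.727,1],[0.524,-0.716,0,-2.727,1],[0.524,-0.716,0,-2.727,1],[0.524,-0.716,0,-2.727,1],[0.524,-0.716,0,-2.727,1],[0.524,-0.716,0,-2.727,1],[0.524,-0.716,0,-2.727,1],[0.524,-0.716,0,-2.727,1],[0.524,-0.716,0,-2.727,1]]'
```

```text
stub end [ 0.83892161 -0.03528671  0.42440409] [ 0.83744073 -0.03531853  0.42383802]
clock: 2.1
ee_pos: [0.469, 0.2501, 0.2525]
tcp_rot: [-0.001, 0.048, 0.999, -0.001]
ft_force: [0.3, -0.6, 0.2]
grip_width: 1.003
grip_force: 0.0
```

```bash
python3 jog.py '[[0,0,0.05,0,1],[0,0,0.1,0,1],[0,0,0.15,0,1],[0,0,0.19,0,1],[0,0,0.21,0,1],[0,0,0.222,0,1],[0,0,0.222,0,1],[0,0,0.222,0,1],[0,0,0.222,0,0.3],[0,0,0.222,0,0.3],[0,0,0.222,0,0.3],[0,0,0.222,0,0],[0,0,0.222,0,0],[0,0,0.222,0,0],[0,0,0.222,0,0],[0,0,0.222,0,0]]' 100
python3 jog.py '[[0,0,-0.002,0,0],[0,0,-0.004,0,0],[0,0,-0.004,0,0],[0,0,-0.004,0,0]]'
python3 - <<'E'
from h import *
s=cams.snapshot("top"); S=cams.snapshot("side")
cv2.imwrite("pics/g1.png",np.hstack([cv2.resize(s["image"][215:295,215:275],(435,580)),cv2.resize(S["image"][260:305,290:370],(365,205))[np.r_[:205,[204]*375]]]))
print(status.sense()["ft_force"],status.sense()["ft_torque"])
E
```

```text
clock: 3.7
ee_pos: [0.4697, 0.25, 0.0317]
tcp_rot: [0.0, 0.049, 0.999, 0.0]
ft_force: [-2.0, 1.1, 5.0]
grip_width: 0.139
grip_force: 97.6
clock: 4.1
ee_pos: [0.4691, 0.2495, 0.0349]
tcp_rot: [-0.0, 0.049, 0.999, -0.0]
ft_force: [-0.0, -0.6, -2.7]
grip_width: 0.141
grip_force: 97.6
[-0.91153019 -0.25987194 -2.45023779] [ 0.00128737  0.08115932 -0.04076513]
```

View pics/g1.png

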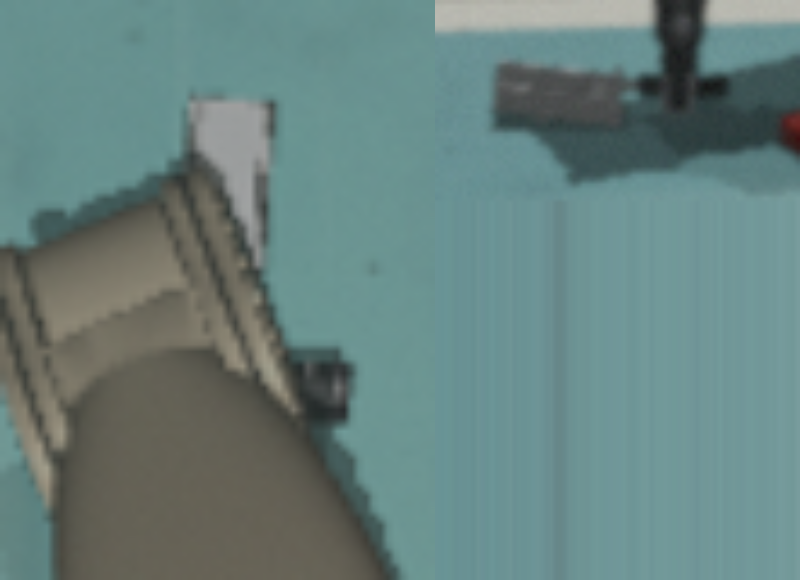

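The crop shows the scoop lifted level: in the side crop its nose is at left (495,95) and the handle runs straight through the pads at (680,90). The 2.5 N reading means the full weight is held. Next I'll refine the dish's position and handle direction before carrying the scoop over.

Run:
```python
from h import *
import pickle
T=pickle.load(open("top0.pkl","rb")); g=cv2.cvtColor(T["image"],6)
print(g[214:228,392:412])
S=pickle.load(open("side0.pkl","rb"))
for th in (8,14,22):
    bg=158; d=(bg-g.astype(int))>th
    M=np.zeros(g.shape,np.uint8); M[195:245,350:397]=d[195:245,350:397]
    M=cv2.morphologyEx(M,cv2.MORPH_OPEN,np.ones((2,2))) 
    c=max(cv2.findContours(M,0,1)[0],key=len)[:,0]; Q=ray(T,cv2.convexHull(c)[:,0],.026)[:,:2]; Q=Q[(Q[:,1]>-.225)]
    p=np.linalg.lstsq(np.c_[2*Q,np.ones(len(Q))],(Q**2).sum(1),rcond=None)[0]; print(th,p[:2],np.sqrt(p[2]+p[:2]@p[:2]),len(Q))
gs=cv2.cvtColor(S["image"],6); print(gs[210:240:1,276:312:2])
```

```text
[[117 151 159 158 158 158 157 157 158 157 157 158 158 157 157 157 158 157
  157 157]
 [106 146 158 157 157 156 157 157 158 157 156 158 159 156 157 157 158 157
  158 157]
 [108 136 155 159 158 158 158 157 157 158 158 158 157 157 157 157 158 157
  157 157]
 [108 133 153 153 154 150 156 158 159 158 158 158 159 159 157 157 157 157
  158 158]
 [104 119 139 131 133 120 142 149 148 148 149 152 150 148 156 158 158 157
  157 156]
 [104 109 123 107 124 112 107 119 122 123 121 139 130 123 147 155 154 153
  157 157]
 [115 129 105  80 119  84  98 151 161 159 158 156 154 151 148 148 144 140
  154 159]
 [115 136 131 101 141 106 112 148 157 156 156 159 160 159 158 159 160 152
  156 157]
 [105 126 122 114 116 124 116 116 123 128 132 135 139 137 134 143 145 144
  154 158]
 [105 143 153 154 156 153 116 100 103 101  98  97  95  98 104 109 113 129
  153 158]
 [115 128 131 133 141 130 152 159 159 162 160 161 161 160 160 160 161 159
  157 158]
 [140 158 159 157 158 159 158 160 158 156 158 157 158 157 158 157 158 158
  158 157]
 [150 160 158 157 158 157 157 158 158 157 158 158 156 157 157 158 158 158
  158 
[... 1797 characters left out ...]
143 126 110 160 182 181]
 [178 168 118  94 125 137 137 145 147 145 143 137 123 100  91 154 178 182]
 [180 158 101  78  90 103 114 123 128 123 114 104  92  81  89 144 175 183]
 [178 156  99  77  74  76  90  93  91  91  85  81  78  79  88 139 173 181]
 [178 162 102  79  80  74  76  79  79  78  74  75  77  83  96 154 177 180]
 [179 175 125  89  83  79  75  76  76  81  77  79  85  90 119 167 179 180]
 [181 175 153 112  90  84  82  78  77  82  81  82  88 117 152 178 181 181]
 [180 178 176 153 123 100  89  90  88  91  90 100 124 155 175 180 180 182]
 [180 182 183 177 164 133 125 129 127 125 124 138 161 173 181 183 181 179]
 [179 179 181 179 178 172 170 167 169 166 168 174 180 180 180 183 180 179]]
```

```bash
python3 jog.py '[[0,0,-0.04,0,0],[0,0,-0.08,0,0],[0,0,-0.08,0,0],[0,0,-0.08,0,0]]'
```

```text
clock: 4.6
ee_pos: [0.4705, 0.2501, 0.1164]
tcp_rot: [0.001, 0.049, 0.999, 0.001]
ft_force: [0.2, 0.1, -2.7]
grip_width: 0.138
grip_force: 97.9
```

```bash
python3 jog.py '[[0,-0.005,0,0,0],[-0.001,-0.015,0,-0.01,0],[-0.002,-0.035,0,-0.02,0],[-0.003,-0.06,0,-0.03,0],[-0.005,-0.09,0,-0.04,0],[-0.007,-0.12,0,-0.05,0],[-0.008,-0.15,0,-0.06,0],[-0.009,-0.18,0,-0.07,0],[-0.011,-0.21,0,-0.08,0],[-0.012,-0.24,0,-0.096,0],[-0.014,-0.27,0,-0.096,0],[-0.015,-0.3,0,-0.096,0],[-0.017,-0.33,0,-0.096,0],[-0.018,-0.36,0,-0.096,0],[-0.02,-0.39,0,-0.096,0],[-0.021,-0.41,0,-0.096,0],[-0.022,-0.423,0,-0.096,0],[-0.022,-0.43,0,-0.096,0],[-0.022,-0.43,0,-0.096,0],[-0.022,-0.43,0,-0.096,0]]'
python3 - <<'E'
from h import *
import pickle
T=pickle.load(open("top0.pkl","rb")); print(ray(T,[[401,220.7],[408,221.1]],.026))
s=cams.snapshot("top"); S=cams.snapshot("side")
cv2.imwrite("pics/p1.png",np.hstack([cv2.resize(s["image"][190:270,340:420],(400,400)),cv2.resize(S["image"][190:240,260:310],(400,400))]))
print(status.sense()["ee_pos"])
E
```

```text
clock: 6.6
ee_pos: [0.449, -0.1796, 0.1149]
tcp_rot: [-0.0, 0.001, 1.0, 0.001]
ft_force: [1.0, 0.4, -1.6]
grip_width: 0.14
grip_force: 97.9
[[ 0.61003477 -0.26194345  0.026     ]
 [ 0.608185   -0.2843836   0.026     ]]
[ 0.44921267 -0.17942508  0.11509814]
```

View pics/p1.png

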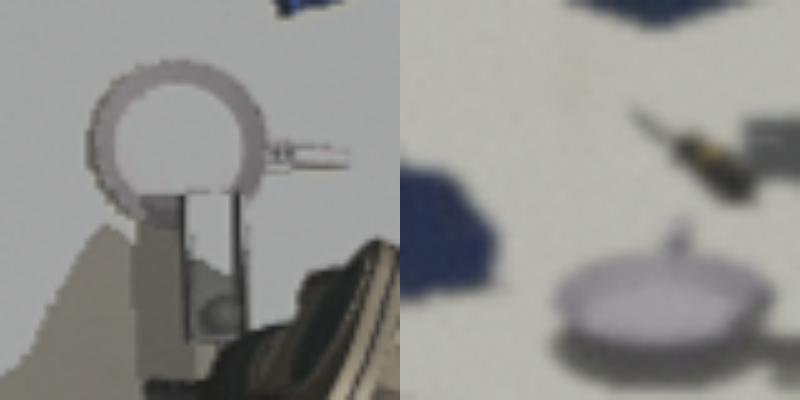

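The view shows the ball still against the scoop's back wall at (215,313), and the nose at (212,195) lined up in front of the dish ring centred at (178,143). Next I'll check the lateral offset with its parallax removed, then lower.

```bash
python3 - <<'E'
from h import *
s=cams.snapshot("top"); print("nose",ray(s,[[340+213/5,190+193/5]],.103),"back",ray(s,[[340+217/5,190+340/5]],.11),"dish",ray(s,[[340+178/5,190+143/5]],.026))
E
python3 jog.py '[[0,0,0.01,0,0],[0,0,0.025,0,0],[0,0,0.04,0,0],[0,0,0.05,0,0],[0,0,0.055,0,0],[0,0,0.058,0,0],[0,0,0.058,0,0],[0,0,0.058,0,0]]'
```

```text
nose [[ 0.57633347 -0.18367504  0.103     ]] back [[ 0.48638357 -0.17877669  0.11      ]] dish [[ 0.61886968 -0.18055021  0.026     ]]
clock: 7.55
ee_pos: [0.45, -0.1806, 0.0578]
tcp_rot: [0.0, 0.001, 1.0, -0.0]
ft_force: [0.9, -1.3, -1.3]
grip_width: 0.142
grip_force: 97.9
```

```bash
python3 jog.py '[[-0.004,0,0.003,0,0],[-0.004,0,0.006,0,0],[-0.004,0,0.009,0,0],[-0.004,0,0.009,0,0],[-0.004,0,0.009,0,0]]'; python3 jog.py '[[0,0,0.001,0,0],[0,0,0.002,0,0],[0,0,0.002,0,0],[0,0,0.002,0,0]]'
```

```text
clock: 8.05
ee_pos: [0.4532, -0.1803, 0.0481]
tcp_rot: [-0.0, 0.001, 1.0, 0.0]
ft_force: [-0.1, 0.1, -0.6]
grip_width: 0.142
grip_force: 97.9
clock: 8.45
ee_pos: [0.4535, -0.1804, 0.0464]
tcp_rot: [0.0, 0.001, 1.0, -0.0]
ft_force: [-0.1, 0.2, -2.6]
grip_width: 0.142
grip_force: 98.0
```

Run:
```python
from h import *
S=cams.snapshot("side")
cv2.imwrite("pics/p2.png",cv2.resize(S["image"][190:250,270:350],(800,600),interpolation=2))
f=np.mean([status.sense()["ft_force"] for _ in range(1)],0); print(f,status.sense()["ft_torque"])
```

```text
[-0.38596271  0.1132694  -2.41035713] [-0.01437987  0.11115806  0.00355957]
```

View pics/p2.png

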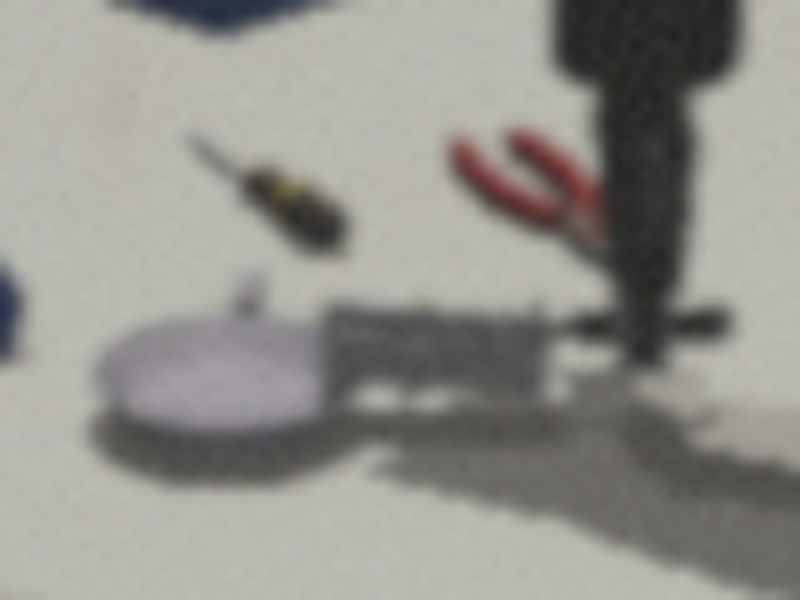

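The side crop shows the scoop level, with its nose at (325,340) about 20 mm inside the dish's near rim (right edge at about x=377) and just above it. Next I'll loosen the grip to see whether the scoop pivots in the pads until its nose rests on the rim.

```bash
python3 jog.py '[[0,0,0,0,0],[0,0,0,0,0],[0,0,0,0,0]]' 20; python3 -c "
from h import *
print(status.sense()['ft_torque'])"; python3 jog.py '[[0,0,0.001,0,0],[0,0,0.002,0,0],[0,0,0.002,0,0]]';python3 -c "
from h import *
print(status.sense()['ft_torque'])"
```

```text
clock: 8.8
ee_pos: [0.4535, -0.1804, 0.0463]
tcp_rot: [0.0, 0.001, 1.0, 0.0]
ft_force: [0.5, -0.3, -1.5]
grip_width: 0.143
grip_force: 98.0
[ 0.06386642  0.05558224 -0.01973107]
clock: 9.1
ee_pos: [0.4534, -0.1804, 0.0444]
tcp_rot: [-0.0, 0.001, 1.0, -0.0]
ft_force: [-1.8, 0.0, 1.6]
grip_width: 0.14
grip_force: 98.3
[-0.00206742  0.15785712  0.02159605]
```

```bash
python3 jog.py '[[0,0,0,0,0.1],[0,0,0,0,0.1]]' 20; python3 jog.py '[[0,0,0,0,0.13],[0,0,0,0,0.13]]' 20
```

```text
clock: 9.3
ee_pos: [0.4534, -0.1804, 0.0444]
tcp_rot: [-0.0, 0.001, 1.0, -0.0]
ft_force: [-1.7, -1.4, 1.3]
grip_width: 0.142
grip_force: 98.3
clock: 9.5
ee_pos: [0.4534, -0.1804, 0.0444]
tcp_rot: [-0.0, 0.001, 1.0, -0.0]
ft_force: [-2.2, -1.2, 2.5]
grip_width: 0.137
grip_force: 98.3
```

The fingers hold their squeeze (98 N) even when I command less. I'll set the scoop on the bare desk beside the dish and find out safely how to get a lighter grip.

```bash
python3 jog.py '[[0,0,-0.008,0,0],[0.005,0,-0.012,0,0],[0.015,0,-0.012,0,0],[0.027,0,-0.012,0,0],[0.039,0,-0.012,0,0],[0.048,0,-0.01,0,0],[0.053,0,-0.005,0,0],[0.055,0,0.004,0,0],[0.055,0,0.01,0,0],[0.055,0,0.013,0,0],[0.055,0,0.015,0,0],[0.055,0,0.015,0,0]]' 
python3 jog.py '[[0,0,0,0,0.145],[0,0,0,0,0.145]]' 20
python3 jog.py '[[0,0,0,0,0.15],[0,0,0,0,0.15]]' 20
python3 jog.py '[[0,0,0,0,0.16],[0,0,0,0,0.16]]' 20
```

```text
clock: 10.7
ee_pos: [0.3982, -0.1802, 0.0297]
tcp_rot: [-0.001, 0.001, 1.0, 0.0]
ft_force: [-4.5, 1.0, 7.4]
grip_width: 0.139
grip_force: 99.3
clock: 10.9
ee_pos: [0.3982, -0.1801, 0.0297]
tcp_rot: [-0.001, 0.001, 1.0, 0.0]
ft_force: [-4.0, 0.9, 5.6]
grip_width: 0.152
grip_force: 65.9
clock: 11.1
ee_pos: [0.3982, -0.1801, 0.0296]
tcp_rot: [-0.001, 0.001, 1.0, 0.0]
ft_force: [-4.1, 0.9, 5.6]
grip_width: 0.153
grip_force: 48.9
clock: 11.3
ee_pos: [0.3983, -0.1801, 0.0294]
tcp_rot: [-0.0, 0.001, 1.0, 0.0]
ft_force: [-3.6, 0.3, 5.3]
grip_width: 0.159
grip_force: 15.1
```

The opening command sets the squeeze: 0.145 gives 66 N, 0.15 gives 49 N and 0.16 gives 15 N. Next, a small, ball-safe lift at low squeeze to find where it pivots.

```bash
python3 jog.py '[[0,0,-0.002,0,0.16],[0,0,-0.004,0,0.16],[0,0,-0.006,0,0.16],[0,0,-0.006,0,0.16],[0,0,-0.006,0,0.16]]'
python3 -c "
from h import *
print(status.sense()['ft_torque'],status.sense()['ft_force'])"; python3 jog.py '[[0,0,0,0,0.162],[0,0,0,0,0.162],[0,0,0,0,0.162]]'; python3 -c "
from h import *
print(status.sense()['ft_torque'],status.sense()['ft_force'])"
```

```text
clock: 11.8
ee_pos: [0.3987, -0.1804, 0.0353]
tcp_rot: [0.0, 0.001, 1.0, -0.0]
ft_force: [0.2, 0.3, -2.6]
grip_width: 0.161
grip_force: 13.3
[-0.00684023  0.07341332  0.03000673] [ 0.24952881  0.26279784 -2.58607523]
clock: 12.1
ee_pos: [0.3986, -0.1804, 0.0354]
tcp_rot: [0.0, 0.001, 1.0, -0.0]
ft_force: [-0.7, 0.4, -1.0]
grip_width: 0.164
grip_force: 6.6
[ 0.02021163  0.0294302  -0.03939018] [-0.67233641  0.417015   -0.96833584]
```

```bash
cat >> h.py <<'E'
def favg(n=6):
    F=[];
    for _ in range(n):
        s=cams.snapshot("side"); st=status.sense(); F.append(np.r_[st["ft_force"],st["ft_torque"]])
    F=np.array(F); print("F",F.mean(0).round(2),"sd",F.std(0).round(2)[:3]); return s
def slope(s,x,y,h):
    # underside/top edge of dark trough+handle silhouette in the side view: line through its pixels
    g=cv2.cvtColor(s["image"],6).astype(int); return g
E
python3 -c "
from h import *
s=favg(); g=cv2.cvtColor(s['image'],6)
X=np.array([[.40+.0,-.18,.03],[.40+.13,-.18,.02]]); c=X@s['R'].T+s['t']; uv=c[:,:2]/c[:,2:]*[s['fx'],s['fy']]+[s['cx'],s['cy']]; print(uv)
u0,u1=int(uv[1,0])-6,int(uv[0,0])+14; v0=int(uv[:,1].mean())-9
print(v0,u0);print(g[v0:v0+18,u0:u1])"
```

```text
F [ 0.23  0.14 -1.37  0.03 -0.    0.01] sd [0.33 0.35 0.28]
[[346.93154814 224.50562893]
 [314.7423069  227.5814857 ]]
217 308
[[183 185 184 185 185 185 183 183 184 183 185 182 184 185 186 185 183 184
  183 179 168 151 133 129 141 164 179 183 184 186 185 184 185 183 181 163
  121  71  46  35  38  44  38  67 117 162 181 183 184 185 183 185]
 [184 183 183 183 185 183 185 185 183 184 185 184 184 183 184 184 183 182
  185 182 180 177 175 171 176 181 182 185 185 186 183 183 186 186 183 175
  138  81  48  45  39  42  48  69 128 169 183 184 186 185 185 185]
 [183 181 183 182 184 185 184 184 185 186 185 184 181 188 186 185 183 184
  181 183 185 183 182 181 183 185 187 183 185 187 184 187 186 183 185 178
  144  86  44  39  42  47  49  73 129 171 186 183 184 184 185 184]
 [182 182 184 184 183 182 184 186 181 182 181 185 182 184 184 183 184 183
  182 185 182 184 186 182 183 182 185 186 184 184 184 185 186 185 183 179
  146  84  46  41  43  47  49  80 132 169 184 179 181 184 184 183]
 [185 182 184 181 184 181 186 182 181 185 184 185 186 183 185 183 182 180
  181 186 184 182 186 184 182 184 184 1
[... 2197 characters left out ...]
0  79  82  83  87  98 101 106 121 139 153 157 158 159]
 [180 184 183 182 182 184 182 154 113  92  90  86  87  87  86  83  79  83
   82  81  84  83  80  79  84  84  83  82  84  82  84  92  93  93  93  88
   86  84  82  82  81  84  80  85  93 110 130 149 158 157 158 160]
 [175 181 184 185 184 183 180 158 121 109 113 116 117 117 112 106  95  91
   89  91  88  90  89  90  90  91  92  86  91  91  94  99 103 100 102 102
   95  87  81  80  83  84  84  87 104 133 148 153 153 159 158 158]
 [182 185 186 185 186 184 180 168 147 146 155 158 157 148 140 130 110 105
  105 101 105 105 101 105 103 103 102 102  98 102 105 103 105 107 107 101
   99  91  87  84  80  84  80  85  95 116 137 139 148 156 155 156]]
```

It slips in the pads at opening 0.162 (Fz fell to 1.4 N, so the nose is resting on the desk), and holds when tight. So I'll set it level, tighten, return to the rim, loosen to 0.162 and raise the handle slowly so the nose pivots on the rim.

```bash
python3 jog.py '[[0,0,0.003,0,0.162],[0,0,0.0055,0,0.162],[0,0,0.0055,0,0.162],[0,0,0.0055,0,0.1],[0,0,0.0055,0,0.1],[0,0,0.0055,0,0.1],[0,0,-0.005,0,0.1],[0,0,-0.018,0,0.1],[0,0,-0.027,0,0.1],[-0.006,0,-0.027,0,0.1],[-0.018,0,-0.027,0,0.1],[-0.03,0,-0.027,0,0.1],[-0.042,0,-0.027,0,0.1],[-0.051,0,-0.027,0,0.1],[-0.055,0,-0.025,0,0.1],[-0.055,0,-0.02,0,0.1],[-0.055,0,-0.016,0,0.1],[-0.055,0,-0.013,0,0.1],[-0.055,0,-0.013,0,0.1],[-0.055,0,-0.013,0,0.1]]' 100; python3 -c "
from h import *
favg(4)"
```

```text
clock: 14.4
ee_pos: [0.453, -0.1803, 0.0481]
tcp_rot: [-0.0, 0.001, 1.0, 0.0]
ft_force: [0.5, -0.2, -1.5]
grip_width: 0.139
grip_force: 97.8
F [ 0.07  0.35 -2.29 -0.03  0.1  -0.01] sd [0.44 0.43 0.56]
```

```bash
python3 jog.py '[[0,0,0.001,0,0.162],[0,0,0.001,0,0.162],[0,0,0.001,0,0.162],[0,0,0.0004,0,0.162],[0,0,-0.0003,0,0.162],[0,0,-0.001,0,0.162],[-0.0005,0,-0.0017,0,0.162],[-0.0006,0,-0.0025,0,0.162],[-0.0008,0,-0.0032,0,0.162],[-0.001,0,-0.004,0,0.162]]'; python3 -c "
from h import *
s=favg(4)
print(cv2.cvtColor(s['image'],6)[216:236,294:330])"
```

```text
clock: 15.6
ee_pos: [0.4544, -0.1803, 0.0523]
tcp_rot: [-0.0, 0.001, 1.0, 0.0]
ft_force: [-0.5, -0.1, -2.4]
grip_width: 0.167
grip_force: 6.6
F [-0.09 -0.31 -1.09  0.02  0.12  0.  ] sd [0.51 0.23 0.41]
[[179 175 180 185 181 180 174 172 170 170 174 179 183 184 183 184 183 181
  184 185 183 183 182 180 185 184 184 185 186 182 184 180 176 159 136 108]
 [164 160 167 179 182 183 183 180 184 183 181 183 181 183 182 183 185 184
  181 185 185 182 185 182 183 185 184 185 183 181 183 183 185 178 169 151]
 [154 147 156 177 183 183 182 179 181 180 178 181 178 183 180 183 182 182
  179 181 184 183 185 185 182 180 182 180 177 171 179 179 182 181 178 170]
 [143 137 152 175 183 182 182 176 171 164 165 169 169 173 175 178 176 176
  174 172 172 173 174 172 172 172 172 167 159 149 161 173 176 167 160 150]
 [126 120 146 171 178 180 176 167 146 131 132 132 138 144 148 151 155 148
  145 142 139 137 143 145 144 141 141 134 127 124 138 153 148 126  98  91]
 [125 128 146 162 164 169 168 155 122 102  97  92  96 100  99 104 108 105
  101  99  95  91  96 101 101 103 106 101  91  90 100 112 102  80  56  52]
 [13
[... 1382 characters left out ...]
  95 107 110 108 111 107 109
  107 101  92  88  85  90  90  90  88  88  87  88  91  93 100  99 100 102]
 [127 121 117 110 103  99  89  87  77  82  85  84  83  87  84  86  85  86
   86  83  81  83  88  84  82  80  84  84  84  83  81  87  89  95  97  95]
 [ 93  88  89  85  79  79  79  82  78  79  86  87  89  91  86  86  85  84
   84  84  83  83  83  85  84  88  83  84  82  82  86  86  93 102 103 103]
 [ 77  78  77  75  75  76  80  81  86  85  89 102 119 121 109  97  93  89
   93  91  90  93  91  91  91  94  94  91  88  92  92  94  98 104 109 103]
 [ 78  80  76  76  79  82  81  88  93 104 119 138 152 146 134 110 102 104
  101 105 102 104 104 102 104 104 103 103 102 104 101 105 101 107 105 106]]
```

The force has halved, so the nose is resting on the rim and pivoting. I'll keep raising slowly along the arc.

```bash
python3 jog.py '[[-0.0002,0,-0.0008,0,0.162],[-0.0004,0,-0.0016,0,0.162],[-0.0006,0,-0.0024,0,0.162],[-0.0008,0,-0.0032,0,0.162],[-0.001,0,-0.004,0,0.162],[-0.0012,0,-0.0047,0,0.162],[-0.0014,0,-0.0054,0,0.162],[-0.0016,0,-0.006,0,0.162],[-0.0018,0,-0.0066,0,0.162],[-0.002,0,-0.0072,0,0.162],[-0.0022,0,-0.0078,0,0.162],[-0.0024,0,-0.0084,0,0.162],[-0.0026,0,-0.009,0,0.162],[-0.0028,0,-0.0096,0,0.162],[-0.003,0,-0.0102,0,0.162],[-0.0032,0,-0.0106,0,0.162],[-0.0034,0,-0.011,0,0.162],[-0.0035,0,-0.0114,0,0.162],[-0.0036,0,-0.0117,0,0.162],[-0.0037,0,-0.012,0,0.162]]'; python3 -c "
from h import *
s=favg(4); t=cams.snapshot('top')
cv2.imwrite('pics/p3.png',np.hstack([cv2.resize(t['image'][195:245,350:400],(400,400)),cv2.resize(s['image'][200:240,285:325],(400,400))]))"
```

```text
clock: 17.8
ee_pos: [0.4582, -0.1804, 0.0643]
tcp_rot: [0.0, 0.001, 1.0, 0.0]
ft_force: [0.1, 0.4, -1.9]
grip_width: 0.164
grip_force: 6.5
F [ 0.25  0.59 -1.31  0.    0.09 -0.  ] sd [0.31 0.49 0.19]
```

View pics/p3.png

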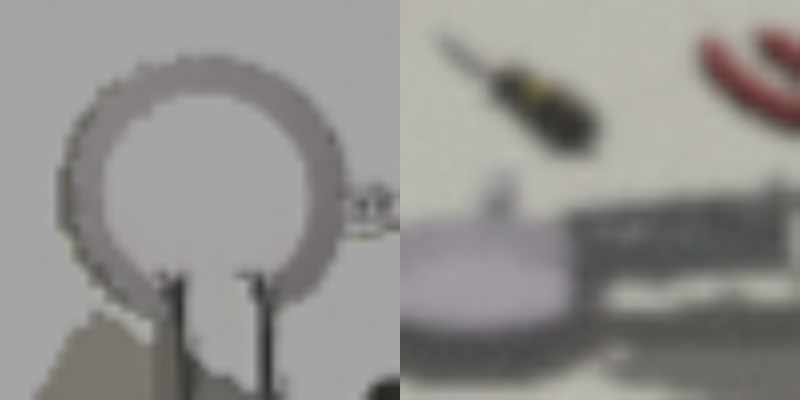

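The view shows the scoop tipped about 6° nose-down, with its lip over the dish at top-crop (215,275) and the dish still empty. I'll go on raising slowly, checking numerically for the ball in the dish.

```bash
cat >> h.py <<'E'
def dishball():
    t=cams.snapshot("top"); g=cv2.cvtColor(t["image"],6).astype(int); y,x=np.nonzero(g[208:228,366:386]<135)
    print("dark px in dish",len(x), (x.mean()+366,y.mean()+208) if len(x) else None); return t
E
python3 jog.py '[[-0.0002,0,-0.0006,0,0.162],[-0.0004,0,-0.0012,0,0.162],[-0.0006,0,-0.0018,0,0.162],[-0.0008,0,-0.0024,0,0.162],[-0.001,0,-0.003,0,0.162],[-0.0012,0,-0.0036,0,0.162],[-0.0014,0,-0.0042,0,0.162],[-0.0016,0,-0.0048,0,0.162],[-0.0018,0,-0.0054,0,0.162],[-0.002,0,-0.006,0,0.162],[-0.002,0,-0.006,0,0.162],[-0.002,0,-0.006,0,0.162]]'; python3 -c "
from h import *
s=favg(4);t=dishball()"
```

```text
clock: 19.25
ee_pos: [0.4602, -0.1804, 0.0704]
tcp_rot: [0.0, 0.001, 1.0, -0.0]
ft_force: [0.1, 0.1, 0.0]
grip_width: 0.166
grip_force: 6.6
F [-0.22 -0.11 -0.34  0.03  0.05  0.03] sd [0.36 0.24 0.48]
dark px in dish 60 (np.float64(375.3666666666667), np.float64(216.0))
```

```bash
python3 jog.py '[[0,0,0,0,0.12],[0,0,0,0,0.12],[0,0,0,0,0.12],[0,0,0,0,0.12],[0,0,-0.005,0,0.12],[0,0,-0.015,0,0.12],[0,0,-0.03,0,0.12],[0,0,-0.045,0,0.12],[0,0,-0.055,0,0.12],[0,0,-0.055,0,0.12]]' 100; python3 -c "
from h import *
s=favg(3);t=dishball();cv2.imwrite('pics/p4.png',np.hstack([cv2.resize(t['image'][195:245,350:400],(400,400)),cv2.resize(s['image'][195:245,275:325],(400,400))]))"
```

```text
clock: 20.5
ee_pos: [0.4616, -0.1812, 0.1274]
tcp_rot: [0.002, 0.001, 1.0, -0.001]
ft_force: [-0.2, -0.3, -1.1]
grip_width: 0.143
grip_force: 88.9
F [-0.23  0.16 -1.49  0.01  0.1  -0.02] sd [0.77 0.53 0.03]
dark px in dish 66 (np.float64(375.7121212121212), np.float64(218.06060606060606))
```

View pics/p4.png

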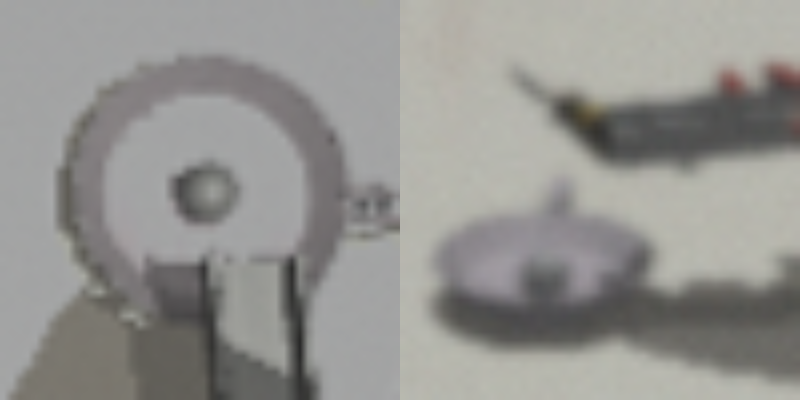

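The ball rests in the middle of the dish (top crop (207,193), ring centre (207,193)), and the scoop is clear above. Now I'll carry the scoop back to its old place and lay it down.

```bash
python3 jog.py '[[0,0.015,0,0,0.12],[0,0.045,0,0,0.12],[0,0.085,0,0,0.12],[0,0.13,0,0,0.12],[0,0.175,0,0,0.12],[0,0.22,0,0,0.12],[0,0.265,0,0,0.12],[0,0.31,0,0,0.12],[0,0.35,0,0,0.12],[0,0.385,0,0,0.12],[0,0.41,0,0,0.12],[0,0.425,0.01,0,0.12],[0,0.43,0.03,0,0.12],[0,0.43,0.05,0,0.12],[0,0.43,0.07,0,0.12],[0,0.43,0.075,0,0.12],[0,0.43,0.075,0,0.12],[0,0.43,0.075,0,0.162],[0,0.43,0.075,0,0.162]]'
python3 jog.py '[[0,0,0.004,0,0.162],[0,0,0.008,0,0.162],[0,0,0.012,0,0.162],[0,0,0.016,0,0.162],[0,0,0.0195,0,0.162],[0,0,0.0195,0,0.162],[0,0,0.0195,0,0.162]]'; python3 -c "
from h import *
s=favg(3)"
```

```text
clock: 22.6
ee_pos: [0.4604, 0.2494, 0.0501]
tcp_rot: [-0.0, 0.001, 1.0, -0.0]
ft_force: [-0.9, -0.0, -0.6]
grip_width: 0.16
grip_force: 6.7
clock: 23.3
ee_pos: [0.4611, 0.2495, 0.0306]
tcp_rot: [0.0, 0.001, 1.0, -0.0]
ft_force: [-0.2, -0.0, -0.9]
grip_width: 0.16
grip_force: 6.6
F [-0.07  0.35 -1.18 -0.02  0.12  0.03] sd [0.55 0.54 0.31]
```

```bash
python3 jog.py '[[0,0,0.0015,0,0.162],[0,0,0.003,0,0.162],[0,0,0.003,0,0.2],[0,0,0.003,0,0.5],[0,0,0.003,0,1],[0,0,0.003,0,1],[0,0,0.003,0,1],[0,0,0.003,0,1]]'
python3 jog.py '[[0,0,-0.03,0,1],[0,0,-0.08,0,1],[0,0,-0.13,0,1],[0,-0.05,-0.13,-0.15,1],[0,-0.1,-0.13,-0.3,1],[0,-0.15,-0.13,-0.45,1]]'; python3 -c "
from h import *
t=dishball(); hsv=cv2.cvtColor(t['image'],40)
print('handle',rect(t,mask(hsv[...,2]<85,236,258,252,290),.033)); m=mask(hsv[...,1]<60,232,220,260,262); print('trough',rect(t,m,.02),m.sum())
P=pts(t); print('z trough',np.percentile(P[m][:,2],[5,50,95]))
print(status.sense()['qpos'].round(2))"
```

```text
clock: 24.25
ee_pos: [0.4611, 0.2496, 0.0278]
tcp_rot: [0.0, 0.001, 1.0, 0.0]
ft_force: [-0.0, -0.6, 0.3]
grip_width: 0.996
grip_force: 0.0
clock: 24.85
ee_pos: [0.4614, 0.1155, 0.1587]
tcp_rot: [0.001, -0.2, 0.98, -0.0]
ft_force: [0.9, -0.7, 0.1]
grip_width: 1.002
grip_force: 0.0
dark px in dish 62 (np.float64(375.43548387096774), np.float64(217.03225806451613))
handle (array([0.4565, 0.248 ]), [array([456.2, 248.1]), array([ 9.5, 59.6]), np.float64(89.2)], array([-1.   ,  0.006]))
trough (array([0.5439, 0.2478]), [array([541.4, 248. ]), array([35.6, 96.7]), np.float64(89.2)], array([-1.   ,  0.011])) 347
z trough [0.00235962 0.01240426 0.03425313]
[ 0.1   0.08 -0.47  1.02 -0.01 -0.3 ]
```

The scoop lies flat the right way up. Next I'll remeasure the dish and its handle.

```bash
python3 -c "
from h import *
t=cams.snapshot('top'); g=cv2.cvtColor(t['image'],6)
for th in (14,22):
    M=np.zeros(g.shape,np.uint8); M[195:245,350:397]=(158-g.astype(int))[195:245,350:397]>th
    M=cv2.morphologyEx(M,cv2.MORPH_OPEN,np.ones((2,2)))
    c=max(cv2.findContours(M,0,1)[0],key=len)[:,0]; Q=ray(t,cv2.convexHull(c)[:,0],.026)[:,:2]; Q=Q[(Q[:,1]>-.225)]
    p=np.linalg.lstsq(np.c_[2*Q,np.ones(len(Q))],(Q**2).sum(1),rcond=None)[0]; print(th,p[:2],np.sqrt(p[2]+p[:2]@p[:2]),len(Q))
v,u=np.nonzero((g<130)&(np.indices(g.shape)[0]>205)&(np.indices(g.shape)[0]<232)&(abs(np.indices(g.shape)[1]-376)<11)); print('ball',ray(t,[u.mean(),v.mean()],.016))
print(g[215:228,392:414])"
```

```text
14 [ 0.61519991 -0.18069736] 0.0574319052915784 17
22 [ 0.61566526 -0.17984875] 0.05679984724513407 18
ball [[ 0.62438066 -0.18606215  0.016     ]]
[[108 147 159 158 159 160 159 159 158 159 159 158 159 157 159 158 159 159
  159 159 159 159]
 [107 136 157 159 160 159 159 160 159 159 159 158 159 160 159 157 158 159
  158 158 159 158]
 [109 135 153 156 152 151 158 159 160 159 159 159 159 159 158 159 159 159
  159 158 158 158]
 [105 118 135 137 121 116 142 153 149 152 155 152 151 157 159 159 158 159
  158 159 159 158]
 [ 96 113 127 125 120 110 103 132 128 140 145 130 125 149 154 153 152 150
  156 159 159 158]
 [114 139 109  84 131  91  99 152 161 158 158 155 151 150 146 143 140 128
  150 160 159 158]
 [114 128 125 109 144 108 122 151 159 158 160 162 159 161 162 163 162 154
  158 158 159 158]
 [107 128 118 118 126 125 122 126 131 136 138 142 136 141 146 147 150 150
  157 159 159 159]
 [107 145 157 149 152 131 107 104  98  98  95  97 100 101 110 117 126 139
  155 160 160 159]
 [116 131 136 114 122 133 155 163 162 162 162 161 162 162 160 160 160 160
  159 158 160 156]
 [141 159 160 160 161 161 159 159 158 159 159 160 159 159 160 159 159 158
  159 159 158 159]
 [150 161 159 159 158 160 159 158 159 159 159 159 159 159 159 158 160 159
  159 160 158 159]
 [153 160 159 159 159 159 158 158 158 159 159 158 158 160 159 157 160 159
  158 158 158 159]]
```

```bash
cat >> h.py <<'E'
def go(x,y,z,head):
    st=status.sense(); q=st["tcp_rot"]; h=2*np.arctan2(q[2],q[1]); X=np.array([np.cos(h),np.sin(h)]); Y=np.array([np.sin(h),-np.cos(h)])
    d=np.array([x,y])-st["ee_pos"][:2]; t=(h-np.radians(head)+np.pi)%(2*np.pi)-np.pi
    print("pos",st["ee_pos"].round(4),"head",np.degrees(h).round(2)%360,"-> rows",(X@d).round(4),(Y@d).round(4),(st["ee_pos"][2]-z).round(4),t.round(4))
E
python3 -c "
from h import *
go(.6096,-.2651,.11,-94)"
```

```text
pos [0.4608 0.1128 0.158 ] head 202.53 -> rows 0.0073 -0.406 0.048 -1.1078
```

```bash
python3 jog.py '[[0,-0.03,0,-0.1,1],[0.001,-0.07,0,-0.2,1],[0.002,-0.12,0,-0.35,1],[0.003,-0.165,0,-0.5,1],[0.004,-0.21,0.01,-0.65,1],[0.005,-0.255,0.02,-0.8,1],[0.006,-0.3,0.03,-0.95,1],[0.007,-0.34,0.04,-1.05,1],[0.0073,-0.375,0.048,-1.108,1],[0.0073,-0.395,0.048,-1.108,1],[0.0073,-0.406,0.048,-1.108,1],[0.0073,-0.406,0.048,-1.108,1],[0.0073,-0.406,0.048,-1.108,1]]'; python3 -c "
from h import *
go(.6096,-.2651,.026,-94)"
```

```text
clock: 26.25
ee_pos: [0.611, -0.2596, 0.1098]
tcp_rot: [0.0, -0.683, 0.73, 0.001]
ft_force: [-0.2, 0.2, 0.1]
grip_width: 1.003
grip_force: 0.0
pos [ 0.611  -0.2596  0.1098] head 266.23 -> rows 0.0055 0.001 0.0838 0.004
```

```bash
python3 jog.py '[[0.0055,0.001,0.03,0,1],[0.0055,0.001,0.055,0,1],[0.0055,0.001,0.072,0,1],[0.0055,0.001,0.08,0,1],[0.0055,0.001,0.083,0,1],[0.0055,0.001,0.0838,0,0.6],[0.0055,0.001,0.0838,0,0.4],[0.0055,0.001,0.0838,0,0.3],[0.0055,0.001,0.0838,0,0.25],[0.0055,0.001,0.0838,0,0.22],[0.0055,0.001,0.0838,0,0.2],[0.0055,0.001,0.0838,0,0.18],[0.0055,0.001,0.0838,0,0.16],[0.0055,0.001,0.0838,0,0.14],[0.0055,0.001,0.0838,0,0.12],[0.0055,0.001,0.0838,0,0.1],[0.0055,0.001,0.0838,0,0.08],[0.0055,0.001,0.0838,0,0.08]]' 100; python3 -c "
from h import *
favg(3);dishball()"
```

```text
clock: 28.05
ee_pos: [0.6101, -0.2663, 0.0263]
tcp_rot: [0.0, -0.683, 0.73, -0.0]
ft_force: [0.8, -0.3, 1.0]
grip_width: 0.114
grip_force: 97.2
F [ 0.87 -0.38  1.26  0.02 -0.09 -0.04] sd [0.22 0.22 0.83]
dark px in dish 342 (np.float64(376.60233918128654), np.float64(218.45029239766083))
```

```bash
python3 jog.py '[[0,0,-0.001,0,0.08],[0,0,-0.003,0,0.08],[0,0,-0.007,0,0.08],[0,0,-0.012,0,0.08],[0,0,-0.018,0,0.08],[0,0,-0.024,0,0.08],[0,0,-0.028,0,0.08],[0,0,-0.03,0,0.08],[0,0,-0.03,0,0.08]]'; python3 -c "
from h import *
favg(4); t=cams.snapshot('top'); s=cams.snapshot('side')
cv2.imwrite('pics/p5.png',np.hstack([cv2.resize(t['image'][190:250,345:405],(400,400)),cv2.resize(s['image'][190:240,270:320],(400,400))]))"
```

```text
clock: 29.15
ee_pos: [0.6101, -0.2664, 0.0566]
tcp_rot: [0.0, -0.683, 0.73, -0.0]
ft_force: [0.3, -0.1, -1.7]
grip_width: 0.111
grip_force: 97.3
F [ 0.12  0.22 -2.02 -0.13  0.04 -0.  ] sd [0.41 0.31 0.48]
```

View pics/p5.png

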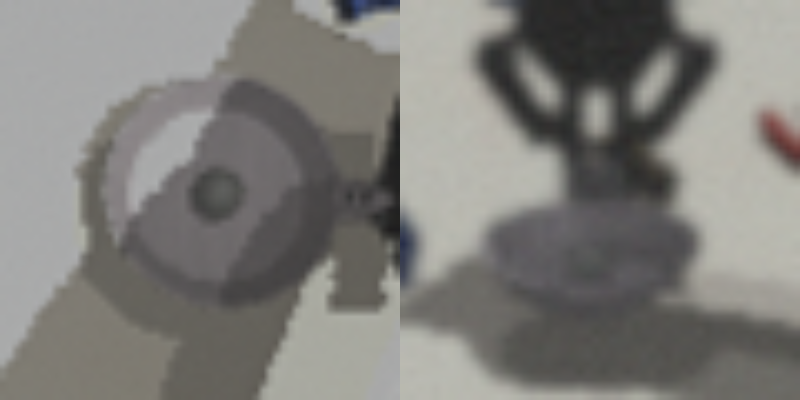

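The dish is lifted and level, with the ball in its middle (top crop: ball (216,193), rim centre (215,192)). Continuing the lift.

```bash
python3 jog.py '[[0,0,-0.002,0,0.08],[0,0,-0.006,0,0.08],[0,0,-0.012,0,0.08],[0,0,-0.02,0,0.08],[0,0,-0.03,0,0.08],[0,0,-0.042,0,0.08],[0,0,-0.056,0,0.08],[0,0,-0.071,0,0.08],[0,0,-0.087,0,0.08],[0,0,-0.103,0,0.08],[0,0,-0.119,0,0.08],[0,0,-0.135,0,0.08],[0,0,-0.151,0,0.08],[0,0,-0.167,0,0.08],[0,0,-0.183,0,0.08],[0,0,-0.197,0,0.08],[0,0,-0.209,0,0.08],[0,0,-0.218,0,0.08],[0,0,-0.224,0,0.08],[0,0,-0.227,0,0.08]]'; python3 -c "
from h import *
favg(2); go(.4844,-.0833,.284,-172.2)"
```

```text
clock: 31.45
ee_pos: [0.6099, -0.2662, 0.2835]
tcp_rot: [0.0, -0.683, 0.73, -0.0]
ft_force: [0.3, -0.1, -1.8]
grip_width: 0.12
grip_force: 97.3
F [-0.15  0.35 -1.65 -0.17  0.01 -0.04] sd [0.11 0.16 0.36]
pos [ 0.6099 -0.2662  0.2831] head 266.21 -> rows -0.1742 0.1373 -0.0009 1.3684
```

```bash
python3 jog.py '[[0,0,0,0.01,0.08],[0,0,0,0.038,0.08],[0,0,0,0.083,0.08],[0,0,0,0.142,0.08],[0,0,0,0.214,0.08],[0,0,0,0.296,0.08],[0,0,0,0.386,0.08],[0,0,0,0.482,0.08],[0,0,0,0.582,0.08],[0,0,0,0.684,0.08],[0,0,0,0.787,0.08],[0,0,0,0.887,0.08],[0,0,0,0.982,0.08],[0,0,0,1.073,0.08],[0,0,0,1.155,0.08],[0,0,0,1.226,0.08],[0,0,0,1.285,0.08],[0,0,0,1.33,0.08],[0,0,0,1.358,0.08],[0,0,0,1.368,0.08]]'; python3 -c "
from h import *
favg(4); go(.4844,-.0833,.284,-172.2)"
```

```text
clock: 33.55
ee_pos: [0.6096, -0.266, 0.2825]
tcp_rot: [-0.0, -0.068, 0.998, 0.0]
ft_force: [-0.4, 0.2, -1.4]
grip_width: 0.113
grip_force: 97.4
F [ 0.14  0.33 -2.34 -0.04  0.16 -0.03] sd [0.38 0.24 0.54]
pos [ 0.6098 -0.2661  0.2829] head 187.83 -> rows 0.0993 0.1982 -0.0011 0.0006
```

```bash
python3 jog.py '[[0.0007,0.0014,0,0,0.08],[0.0028,0.0055,0,0,0.08],[0.006,0.0121,0,0,0.08],[0.0103,0.0206,0,0,0.08],[0.0155,0.0309,0,0,0.08],[0.0214,0.0428,0,0,0.08],[0.028,0.0559,0,0,0.08],[0.035,0.0698,0,0,0.08],[0.0422,0.0842,0,0,0.08],[0.0497,0.0991,0,0,0.08],[0.0571,0.114,0,0,0.08],[0.0643,0.1284,0,0,0.08],[0.0713,0.1423,0,0,0.08],[0.0779,0.1554,0,0,0.08],[0.0838,0.1673,0,0,0.08],[0.089,0.1776,0,0,0.08],[0.0932,0.1861,0,0,0.08],[0.0965,0.1926,0,0,0.08],[0.0986,0.1968,-0.001,0,0.08],[0.0993,0.1982,-0.001,0,0.08]]'; python3 -c "
from h import *
favg(4); go(.4844,-.0833,.284,-172.2)
t=cams.snapshot('top'); g=cv2.cvtColor(t['image'],6)
def pr(s,X): c=s['R']@X+s['t']; return c[:2]/c[2]*[s['fx'],s['fy']]+[s['cx'],s['cy']]
p=pr(t,np.array([.57,-.0716,.274])); print('expect ball px',p); u,v=p.astype(int); print(g[v-12:v+12,u-12:u+13])
print(status.sense()['dq'].round(3))
s=cams.snapshot('side'); print('side exp',pr(s,np.array([.57,-.0716,.274])))
P=pts(t); Q=P[v-30:v+31,u-30:u+31].reshape(-1,3); Q=Q[(Q[:,2]>.25)&(Q[:,2]<.31)&(Q[:,0]>.51)]; print(len(Q),Q.min(0),Q.max(0),Q.mean(0))
k=np.linalg.norm(Q[:,:2]-Q[:,:2].mean(0),axis=1)>.042; A=np.c_[Q[k][:,:2]-Q[k][:,:2].mean(0),np.ones(k.sum())]; c=np.linalg.lstsq(A,Q[k][:,2],rcond=None)[0]; print('rim tilt deg',np.degrees(c[:2]))"
```

```text
clock: 35.75
ee_pos: [0.4844, -0.0831, 0.2843]
tcp_rot: [0.0, -0.068, 0.998, -0.0]
ft_force: [-0.3, -0.3, -2.8]
grip_width: 0.115
grip_force: 97.4
F [ 0.37 -0.1  -1.58 -0.02  0.19  0.01] sd [0.17 0.62 0.41]
pos [ 0.4848 -0.0836  0.2841] head 187.81 -> rows 0.0003 0.0004 0.0001 0.0001
expect ball px [355.1040058  223.84443606]
[[130 131 131 133 139 156 147 159 164 163 163 163 163 162 163 164 163 164
  164 165 156 137 125 123 122]
 [130 130 134 141 159 164 163 163 163 163 162 162 162 163 162 163 163 163
  164 163 164 165 142 127 121]
 [130 133 147 153 162 163 162 162 162 162 163 162 162 163 162 162 163 162
  162 161 164 163 165 150 130]
 [131 150 152 160 163 162 161 163 163 162 163 162 161 162 162 162 161 162
  162 162 161 162 163 165 148]
 [139 150 161 163 162 161 161 162 162 162 162 162 162 162 163 162 161 162
  162 162 162 163 162 163 165]
 [159 165 163 162 162 162 163 162 162 163 161 163 162 163 161 162 161 162
  163 163 163 163 161 164 162]
 [151 163 163 163 163 162 163 163 162 162 162 163 161 162 164 162 162 163
  161 163 162 163 162 163 164]
 [ 98 140 151 161 164 162 162 162 162
[... 1285 characters left out ...]
106 105 106
  105 105 104 103 103 103 102]
 [ 99 103 102 104 104 105 104 101 105 105 105 107 106 104 104 102 102 100
  101 103 102 102 101 101 102]
 [ 95 103 104 105 103 103 103 103 103 102 103 101 102 103 103 104 103 102
  102 103 104 101 102 103 102]
 [ 87  95 101 103 102 101 102 101 102 104 103 103 102 102 103 103 104 102
  103 102 101 100 101 101 102]
 [ 85  86  94 101 102 102 103 103 102 102 102 102 102 101 101 100 100 101
  102 100 101 101 101 102 103]]
[ 0.     0.002  0.     0.004  0.    -0.   ]
side exp [305.78452145 176.17308157]
1179 [ 0.51293309 -0.1272809   0.25604928] [ 0.62585618 -0.01815381  0.28940209] [ 0.5745542  -0.07077618  0.27103063]
rim tilt deg [3.00743131 2.69866415]
```

The ball is centred at (356,224), where expected (355,224). Next I'll cross-check the dish's level by sectors, and the camera's tilt from the head's outline in the side view.

```bash
python3 -c "
from h import *
t=cams.snapshot('top'); P=pts(t)
Q=P[190:260,320:395].reshape(-1,3); Q=Q[(Q[:,2]>.25)&(Q[:,2]<.31)&(Q[:,0]>.5)]
a=np.degrees(np.arctan2(Q[:,1]+.072,Q[:,0]-.571))%360; r=np.hypot(Q[:,0]-.571,Q[:,1]+.072)
for k in range(0,360,45):
    m=(abs((a-k+180)%360-180)<15)&(r>.045)&(r<.07); f=(abs((a-k+180)%360-180)<20)&(r>.018)&(r<.036)
    print(k,'rim p90',np.percentile(Q[m][:,2],90).round(4) if m.sum() else None,'floor',np.median(Q[f][:,2]).round(4) if f.sum() else None,m.sum(),f.sum())
import pickle
S=pickle.load(open('side0.pkl','rb')); g=cv2.cvtColor(S['image'],6).astype(np.float32)
C=np.array([.7843,-.0422,.399]); c=S['R']@C+S['t']; p=c[:2]/c[2]*[S['fx'],S['fy']]+[S['cx'],S['cy']]; print('centre px',p,'R px',.043/c[2]*S['fx'])
for d in range(-180,180,15):
    rr=np.arange(6,22,.25); x=(p[0]+rr*np.cos(np.radians(d))).astype(np.float32); y=(p[1]+rr*np.sin(np.radians(d))).astype(np.float32)
    v=cv2.remap(g,x[None],y[None],1)[0]; k=np.flatnonzero((v>95)&(rr>9.5)); print(d,rr[k[0]] if len(k) else None,end='; ')
"
```

```text
0 rim p90 0.2829 floor 0.2656 36 46
45 rim p90 0.2825 floor 0.2657 33 48
90 rim p90 0.2854 floor 0.2655 30 45
135 rim p90 0.2848 floor 0.266 32 45
180 rim p90 0.2843 floor 0.2668 28 44
225 rim p90 0.2654 floor 0.2659 1 43
270 rim p90 0.2826 floor 0.265 20 45
315 rim p90 0.2852 floor 0.2659 50 47
centre px [244.65050599 146.21090207] R px 12.30262673215588
-180 None; -165 None; -150 None; -135 None; -120 15.25; -105 14.5; -90 14.0; -75 13.75; -60 13.5; -45 10.0; -30 13.5; -15 13.5; 0 12.75; 15 11.75; 30 12.0; 45 11.25; 60 11.25; 75 13.25; 90 None; 105 12.75; 120 11.75; 135 12.0; 150 12.25; 165 13.5;
```

Run:
```python
import io,contextlib
with contextlib.redirect_stdout(io.StringIO()): import band2; from band2 import *
for du,dv in ((0,0),(.3,.6),(.3,1.2),(-.3,1.2),(0,1.2)):
    oS,dS=rd(S,bs+[du,dv]); band2.D=np.r_[dT,dS]; 
    for sub in(0,):
        q=min((least_squares(f,[.13,np.radians(t0),.005,.043,0,0,0],loss="soft_l1") for t0 in (26,30,34)),key=lambda q:q.cost); print(du,dv,round(q.cost,2),np.degrees(q.x[:2]).round(2),(q.x[2:]*1000).round(1))
```

```text
0 0 15.31 [ 7.86 31.6 ] [ 5.4 42.8 -0.1  0.7  0. ]
0.3 0.6 18.28 [ 9.05 30.08] [ 6.7 41.9  0.2 -0.2 -0.6]
0.3 1.2 20.67 [ 9.44 28.82] [ 7.6 41.6  0.2 -0.5 -0.3]
-0.3 1.2 15.38 [ 7.94 30.19] [ 6.5 42.3  0.   0.3 -0.3]
0 1.2 17.05 [ 8.75 29.61] [ 7.  41.9  0.2 -0.2 -0.5]
```

The tilt stays at about 30° and yaw at about 8°, matching the pose I hold. Handing in.

```bash
python3 -c "
from h import *
st=status.sense(); print(st['clock'],st['dq'].round(3),st['grip_force']); print(job.job_done())"
```

```text
36.1 [ 0.002 -0.003 -0.002  0.     0.001  0.001] 97.39009022712708
the job is handed in; nothing more can be done
None
```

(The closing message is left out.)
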